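Weigh a jar on the two-pan balance

ROBOT

A 6-joint arm with a two-finger parallel gripper is mounted at the origin on the work surface. World frame = base frame: x ahead of the robot, y to its left, z up, the work surface at z = 0. Lengths are in m, angles in rad, forces in N, time in s.
With the tool pointing down it reaches from about 0.325 to 0.775 m from the base axis. Payload 5.5 kg.
Tool frame: the origin (TCP) lies midway between the tips of the shut fingers; the grasp point (between the pads) lies 19 mm behind it (robot.pinch_z is the distance from the TCP to the grasp point, in m); z points along the fingers, y is the line along which they close (so a half turn about z gives the same grasp; the last joint's range is limited). The gripper opens to 88 mm and grips with 3 to 60 N. Pads are 20 mm wide; open, the fingers measure 115 mm over their backs; the gripper's body (75 mm by 178 mm) begins 61 mm behind the grasp point.
Start: joints at [-0.057, 0.091, 1.231, -0, 1.82, -0.057], TCP at [0.6, -0, 0.223] pointing down, gripper open.
Joint ranges: [-2.87, 2.87], [-0.86, 2.18], [0.17, 2.46], [-1.51, 4.65], [0.06, 2.69], [-2.65, 2.65]. Speed limits (rad/s): [2.57, 2.57, 3.01, 3.14, 3.14, 3.14].

INTERFACE

Orientations are given as a unit quaternion [x, y, z, w].
In Python, from cell import status, optics, robot gives the robot as it stands. The module is installed in compiled form; this text tells all that it offers.
- The arm moves only by the tool apply_moves, never from a script. Its argument "increments" is a list of rows, each a list of 4 numbers: the shift along the tool's x, y, z each as a share of 1000 mm, from -1 to 1, then the turn about the tool's z as a share of 0.1 rad, from -1 to 1. A call has 1 to 12 rows; each row shifts and turns the commanded pose from where the row before left it, along the tool's axes as they then stand; what a row does not reach is not made up. A row lasts 1/10 s, in which the tool goes at most 50 mm and 8.59 degrees, less where a joint would pass 70% of its speed; a pose out of reach is approached as far as the arm can. A call with a number of a shift or a turn outside -1 to 1 is refused whole. A call with a gripper value outside its range is refused whole. "gripper" is the opening, from -1 (shut) to 1 (fully open), so that 0 is half open, set as the call begins (left out, the last holds). The fingers move at their own pace and stop on an object; the grip force is fixed at half the most. Time passes only in rows, so rows that do not move let the fingers close. It gives the time, the measured TCP pose, the force, the opening and the grip force at its end, in the units of the state.
- status.state(): the state, without advancing time (a new reading comes with each control period).
- optics.get_image(name): name is "scene" or "side" or "wrist"; returns a dict with "color" (400x640x3 uint8, blue, green, red), "fx", "fy", "cx", "cy" (pixels), "world_to_cam" (4x4, takes a point from world to camera coordinates). Camera axes: x right, y down, z forward; pixel columns grow to the right and rows downward; lengths in m; the calibration is good to about 2 mm. A picture is of the moment at which its call begins. There is no depth.
- robot.sign_off(): hands the job in; it is judged then, once.
The state is a dict: "time": time; "joint_pos": joint angles; "qd": joint speeds; "joint_torque": joint torques, N m; "tcp_pos": TCP position; "ee_rot": TCP orientation; "contact_force": force on the tool from outside, world axes, zero at the start; "moment": the same for the moment, N m; "gripper_width": finger opening in m; "grip_force": force on a finger pad.
Only numpy, scipy, OpenCV 4.12 (cv2) and the standard library are available. Lean on these libraries where they do the work, as an engineer would, in place of code of your own. Each camera call takes 0.05 s, during which the arm holds its last target. There are 200 camera calls.

TASK

Weigh the filled amber glass jar, which should come to 750 g give or take 35 g: set it gently upright on the balance's left pan, stand the brass weights it needs from the weight box (500 g and one of the 200 g) upright on the right pan, and slide the rider along the front bar until the beam comes to rest level. Leave the other weights in their box and shut its hood fully, and do not disturb the other bottles standing about.

Things in the scene. Friction and masses are not known exactly. Their poses are not given: they have to be found in the camera images.
- jar_centre (a point): Round jar of dark amber glass, 80 mm in diameter up to a rounded shoulder 98 mm above its foot, with a light wooden lid 56 mm in diameter from 100 to 134 mm above the foot (lid and jar are one rigid piece: lift it by the lid). 715 to 785 g, a different mass every time. The point is its centre, 67 mm above its foot; z up. It stands on the counter to the left of the balance together with dropper_bottle and tall_bottle, which may have changed places with it
- balance_centre (a point): Counter trip balance, fixed to the counter. Dark base 95 x 300 mm, 54 mm high. The point lies on the beam's pivot, midway between the pans, 85 mm above the counter; x points from the front (robot's side) to the back, y to the left pan, z up. Pan centres lie 120 mm to the left and right of it. A black pointer rises from the beam's middle to 181 mm above the counter in front of a white plate with a centre mark (both within 35 mm of the middle)
- beam (a joint): Tilt of the balance beam, rad: 0 level, positive with the right pan down, soft stops at -0.12 and 0.12 (a pan then 14 mm up or down). Free, damped: 10 g more on the right pan than on the left tilts it by 0.02, in proportion up to the stops; empty with the rider at 0 it is level. Settles in 1.5 s. The linkage keeps the pans level; where on a pan a load stands does not matter
- pan_left_top (a point): Centre of the left pan's upper face: round steel pan, flat, 134 mm across inside a rim 5 mm high and 140 mm across. 132 mm above the counter when the beam is level. Moves with the beam. The left pan takes the jar
- pan_right_top (a point): Centre of the right pan's upper face, same size as the left one. The right pan takes the weights
- rider (a joint): Position of the brass rider on the steel bar along the front of the beam, m: 0 at the beam's middle, growing to 0.11 at its right stop. Every 10 mm to the right acts like 10 g more on the right pan (100 mm is 100 g). It stays where it is left (about 1 N moves it). It starts near 0
- rider_tab (a point): Centre of the rider's upright tab, by which it is taken: 14 mm wide along the bar, 12 mm across, from 13 to 54 mm above the bar's axis (the point is 38 mm above it); below it is the rider's block, 26 mm along the bar, 24 mm across. The bar runs 100 mm in front of the beam, 85 mm above the counter when level, right along balance_centre's -y; the pans' edges are 30 mm behind it and about as high as the tab
- box_centre (a point): Oak weight box, fixed to the counter right of the balance. Outside 110 mm (x, front to hinge) by 256 mm (y) and 48 mm high, walls 8 mm. The point is the middle of its inner floor, 8 mm above the counter; x points from the front to the hinge side, z up. Dividers 18 mm high above the floor make four compartments in a row along y, at about -84, -28, +28 and +84 mm; the four weights stand in them in any order
- hood (a joint): Opening of the weight box's hood, rad: 0 fully shut, 1.30 fully open (its stop). It stands open at about 1.2, leaning over the weights, so that they can be reached only with the tool leaning back to the front side. A friction hinge holds it wherever it is left; about 2 to 4 N at its edge moves it
- hood_hinge (a point): Middle of the hood's hinge line, at the back upper edge of the box (55 mm in x from the middle of the box, 48 mm above the counter). The hood is an upturned wooden tray 110 x 256 mm, 48 mm deep, walls 8 mm, top 6 mm; shut, its flat top lies 96 mm above the counter. The point's axes turn with the hood: from here the hood reaches 110 mm along its own -x and 48 mm along its own z; y is the hinge line
- hood_edge (a point): Middle of the hood's upper front edge as it is when shut (on its outside, 110 mm along the hood's -x and 48 mm along its z from hood_hinge), for pushing it shut
- w500_centre (a point): 500 g brass weight, 78 mm tall: body 39 mm in diameter and 46 mm high, thin neck, knob 22 mm in diameter from 60 to 78 mm above its foot. Point: its centre, 39 mm above its foot; the knob's middle is 29 mm above the point. Stands upright in a compartment of the box
- w200a_centre (a point): 200 g brass weight, 64 mm tall: body 29 mm in diameter and 36 mm high, thin neck, knob 18 mm in diameter from 48 to 64 mm above its foot. Point: its centre, 32 mm above its foot; the knob's middle is 24 mm above the point. Stands in a compartment of the box
- w200b_centre (a point): A second 200 g weight just like w200a; either will do
- w100_centre (a point): 100 g brass weight, 54 mm tall, body 23 mm in diameter and 30 mm high, knob 16 mm. Point: its centre, 27 mm above its foot. Not needed: it stays in the box
- dropper_bottle: Bystander: amber dropper bottle 42 mm in diameter, 142 mm tall. Origin at its foot. Near the jar
- tall_bottle: Bystander: white bottle with a clear cap, 48 mm in diameter, 163 mm tall. Origin at its foot. Near the jar
- small_bottle: Bystander: white bottle with a clear cap, 40 mm in diameter, 102 mm tall. Origin at its foot. In front of the balance, towards the box
Mind the look-alikes: they are no part of the job. Leave any pink look-alike of the part that bears w200a_centre alone. What is shaped like the part that bears w500_centre but blue is not meant.

How it is judged:
At the end, for the whole second after the job is handed in: The jar stands upright on the left pan (within 45 mm of its centre), the 500 g and one 200 g weight stand upright on the right pan, the beam rests within 0.025 rad of level, the other 200 g and the 100 g weight are in the box, and its hood is shut (within 0.05 rad) (horizontal distance between jar_centre and pan_left_top below 0.045 m and z of jar_centre in the frame of pan_left_top between 0.059 and 0.075 m and angle between each of jar_centre, w500_centre's own z axis and vertical below 0.1 rad and horizontal distance between w500_centre and pan_right_top below 0.058 m and z of w500_centre in the frame of pan_right_top between 0.031 and 0.047 m and ((horizontal distance between w200a_centre and pan_right_top below 0.062 m and z of w200a_centre in the frame of pan_right_top between 0.024 and 0.04 m and angle between w200a_centre's own z axis and vertical below 0.1 rad and horizontal distance between w200b_centre and box_centre below 0.125 m and z of w200b_centre in the frame of box_centre below 0.045 m) or (horizontal distance between w200b_centre and pan_right_top below 0.062 m and z of w200b_centre in the frame of pan_right_top between 0.024 and 0.04 m and angle between w200b_centre's own z axis and vertical below 0.1 rad and horizontal distance between w200a_centre and box_centre below 0.125 m and z of w200a_centre in the frame of box_centre below 0.045 m)) and horizontal distance between w100_centre and box_centre below 0.125 m and z of w100_centre in the frame of box_centre below 0.045 m and value of joint beam between -0.025 and 0.025 rad and velocity of joint beam between -0.05 and 0.05 rad/s and value of joint hood below 0.05 rad); the robot touches nothing.
It fails at once if the dropper bottle is knocked over or moved more than 30 mm (distance of dropper_bottle from where it was at the start of the episode above 0.03 m or angle between dropper_bottle's own z axis and vertical above 0.3 rad).
It fails at once if the tall bottle is knocked over or moved more than 30 mm (distance of tall_bottle from where it was at the start of the episode above 0.03 m or angle between tall_bottle's own z axis and vertical above 0.3 rad).
It fails at once if the small bottle is knocked over or moved more than 30 mm (distance of small_bottle from where it was at the start of the episode above 0.03 m or angle between small_bottle's own z axis and vertical above 0.3 rad).
It fails at once if the jar is tipped by more than about 35 degrees (angle between jar_centre's own z axis and vertical above 0.6 rad).
It fails at once if the jar is dropped from more than about 2 cm (falls at over 0.6 m/s, out of the fingers) (linear speed of jar above 0.6 m/s and contact force between the fingers and jar below 0.1 N).
It also fails if it takes over 72 s, if anything falls off the work surface, if the arm or the gripper's body presses on something with over 40 N, if the wrist force passes 120 N, or if a joint passes its speed limit or range.

## Working session

There is one attempt and no reset: what is moved stays moved. The work goes in short steps, Python scripts to look and compute and a tool call to move; the robot and the scene stay as the last step left them, time stands still between calls to the robot, and variables do not carry over. Pictures are saved under pics/ and viewed, at most 10 in all, crops included, and the job is handed in when it is done.

Besides the shell and the picture viewer there is one more tool, called as name(argument=value, ...), one argument or row to a line, values as JSON. apply_moves: Moves the arm, as the interface text tells. Shift numbers are shares of 1000 mm and turn numbers shares of 0.1 rad, none past 1 either way. Its arguments: {"type":"object","properties":{"increments":{"type":"array","items":{"type":"array","items":{"type":"number","minimum":-1,"maximum":1}}},"gripper":{"type":"number"}},"required":["increments"]}

```bash
mkdir -p pics; ls
cat > h.py <<'E'
import numpy as np,cv2
from cell import status,optics,robot
from scipy.spatial.transform import Rotation as R
def grab(n,f=None):
    d=optics.get_image(n)
    if f: cv2.imwrite('pics/'+f,d['color'])
    return d
def ray(d,u,v):
    T=np.array(d['world_to_cam']);r=T[:3,:3];c=-r.T@T[:3,3]
    k=r.T@np.array([(u-d['cx'])/d['fx'],(v-d['cy'])/d['fy'],1.]);return c,k/np.linalg.norm(k)
def onz(d,u,v,z):
    c,k=ray(d,u,v);return c+k*(z-c[2])/k[2]
def proj(d,p):
    T=np.array(d['world_to_cam']);q=T[:3,:3]@np.array(p)+T[:3,3]
    return np.array([d['fx']*q[0]/q[2]+d['cx'],d['fy']*q[1]/q[2]+d['cy']])
def tri(d1,uv1,d2,uv2):
    c1,k1=ray(d1,*uv1);c2,k2=ray(d2,*uv2)
    A=np.stack([k1,-k2],1);s=np.linalg.lstsq(A,c2-c1,rcond=None)[0]
    a=c1+s[0]*k1;b=c2+s[1]*k2;return (a+b)/2,np.linalg.norm(a-b)
E
python3 - <<'E'
from h import *
np.set_printoptions(precision=3,suppress=True)
for n in('scene','side','wrist'):
    d=grab(n,n+'0.png');T=np.array(d['world_to_cam']);print(n,d['fx'],-T[:3,:3].T@T[:3,3],T[2,:3])
s=status.state();print(s);print(robot.pinch_z)
print(R.from_quat(s['ee_rot']).as_matrix())
E
```

```text
pics
scene 427.70161753202234 [1.438 0.215 0.726] [-0.802 -0.228 -0.552]
side 487.3034830448159 [ 0.398 -0.838  1.044] [ 0.103  0.649 -0.754]
wrist 326.97722307661235 [0.599 0.084 0.385] [-0.001 -0.306 -0.952]
{'time': 0.15, 'joint_pos': array([-0.057,  0.092,  1.232, -0.   ,  1.82 , -0.057]), 'qd': array([ 0.003, -0.004, -0.004,  0.003,  0.   ,  0.001]), 'joint_torque': array([  0.001, -44.704, -40.691,   0.07 ,   0.027,  -0.   ]), 'tcp_pos': array([0.6  , 0.   , 0.222]), 'ee_rot': array([ 0.707,  0.707, -0.   , -0.001]), 'contact_force': array([-0.05 ,  1.005,  0.476]), 'moment': array([ 0.023,  0.006, -0.045]), 'grip_force': 0.0, 'gripper_width': 0.08762203321319656}
0.0187
[[-0.     1.    -0.001]
 [ 1.     0.     0.   ]
 [ 0.    -0.001 -1.   ]]
```

View pics/scene0.png

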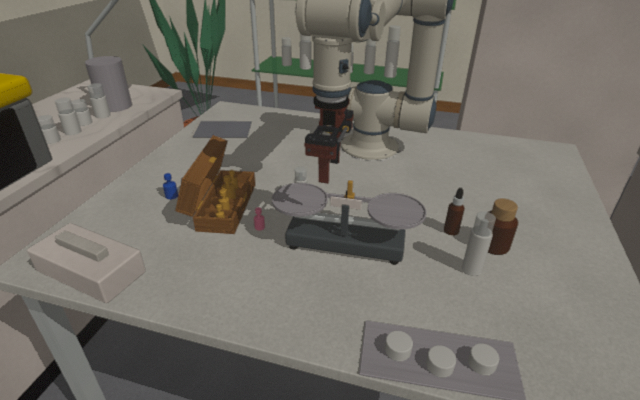

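View pics/side0.png

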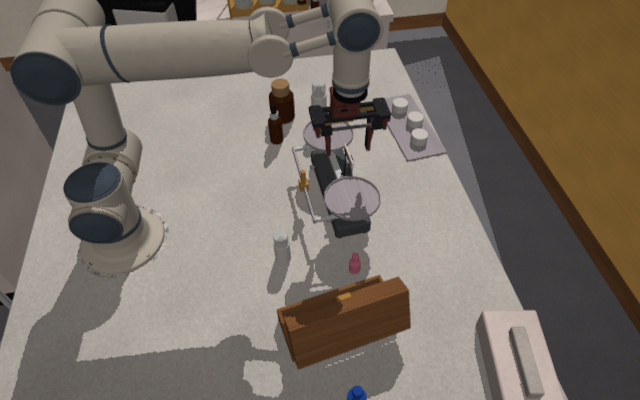

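The scene view shows:
- The box at (225,200), with its hood on the -y side and its row of weights running along world x.
- A blue look-alike at (170,187) and a pink one at (260,220).
- The jar at (500,228), with the tall bottle at (478,245) and the dropper at (455,213).
- The balance, with its pans at (300,198) and (397,209) and the rider at (350,190).

Next I'll look at enlarged crops.

Run:
```python
from h import *
s=cv2.imread('pics/scene0.png');d=cv2.imread('pics/side0.png');w=cv2.imread('pics/wrist0.png')
f=lambda im,x,y,W,H,k:cv2.resize(im[y:y+H,x:x+W],None,fx=k,fy=k,interpolation=cv2.INTER_CUBIC)
a=f(s,175,135,100,100,4);b=f(s,430,180,100,100,4)
c=np.hstack([a,b]);e=np.hstack([cv2.resize(w,(320,200)),f(d,255,70,75,50,4),np.zeros((200,180,3),np.uint8)])
cv2.imwrite('pics/c1.png',np.vstack([c,e]))
```

```text
(no output)
```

View pics/c1.png

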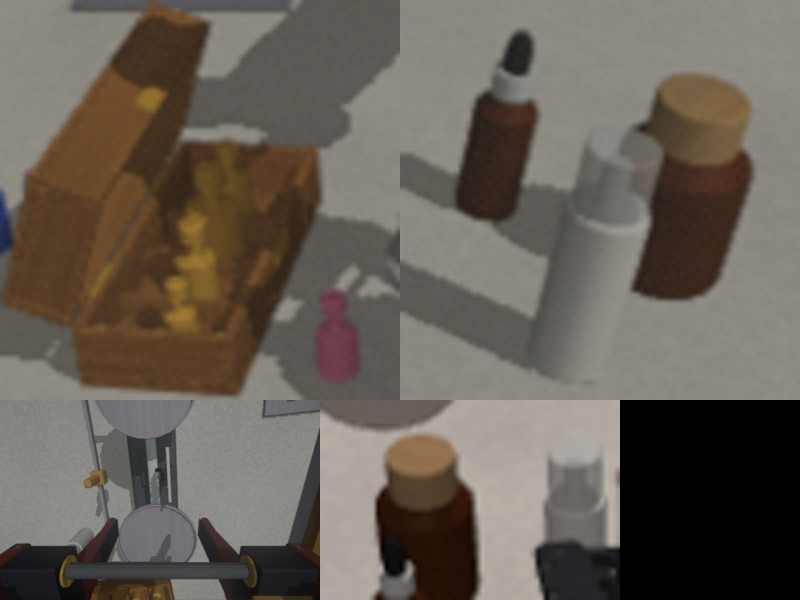

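Run:
```python
from h import *
np.set_printoptions(precision=4,suppress=True)
s=grab('scene');d=grab('side');w=grab('wrist')
print('lid',onz(s,505.5,204.5,.134),onz(d,280.2,83.8,.134),tri(s,(505.5,204.5),d,(280.2,83.8)))
for n,p in dict(nl=(194.5,217),nr=(235,222.5),fr=(254.7,172.5)).items(): print('box',n,onz(s,*p,.048))
for n,p,z in [('wA',(232,171),.08),('wB',(226,177),.07),('wC',(223,188),.07),('wD',(219,206),.055)]: print(n,onz(s,*p,z))
print('tall foot',onz(s,474,273,0),'cap',onz(s,485,218,.163))
print('drop foot',onz(s,451.5,232,0),'top',onz(s,460,190,.142))
print('blue',onz(s,170,197,0),'pink',onz(s,259,229,0))
# pans: bluish-grey ellipse masks
for nm,D in (('scene',s),('side',d),('wrist',w)):
    g=D['color'].astype(int);m=((abs(g.max(2)-g.min(2))<25)&(g[...,0]>=g[...,2]+2)&(g.mean(2)>80)).astype(np.uint8)*255
    m=cv2.morphologyEx(m,cv2.MORPH_OPEN,np.ones((3,3)))
    cs,_=cv2.findContours(m,0,2)
    for c in cs:
        if cv2.contourArea(c)>600:
            c=cv2.convexHull(c);e=cv2.fitEllipse(c);print(nm,np.round(e[0],1),np.round(e[1],1),onz(D,*e[0],.135))
# rider tab
    m=cv2.inRange(cv2.cvtColor(D['color'],cv2.COLOR_BGR2HSV),(12,130,110),(30,255,255))
    k,_,st,ce=cv2.connectedComponentsWithStats(m)
    for i in range(1,k):
        if st[i,4]>25: print('  yel',nm,st[i],ce[i],onz(D,*ce[i],.115))
```

```text
lid [0.4806 0.4185 0.134 ] [0.4774 0.4141 0.134 ] (array([0.4774, 0.4189, 0.1313]), np.float64(0.0014059136171715755))
box nl [ 0.6485 -0.3529  0.048 ]
box nr [ 0.6392 -0.2397  0.048 ]
box fr [ 0.3858 -0.2936  0.048 ]
wA [ 0.4473 -0.3377  0.08  ]
wB [ 0.4693 -0.3476  0.07  ]
wC [ 0.5269 -0.3283  0.07  ]
wD [ 0.5921 -0.3092  0.055 ]
tall foot [0.5988 0.3702 0.    ] cap [0.5974 0.3609 0.163 ]
drop foot [0.4491 0.3126 0.    ] top [0.4587 0.3089 0.142 ]
blue [ 0.5231 -0.5164  0.    ] pink [ 0.5904 -0.1961  0.    ]
  yel scene [  0  73  31  32 705] [12.5135 86.7319] [ 0.1405 -1.4722  0.115 ]
  yel scene [200 154  16   9  73] [207.8219 158.6027] [ 0.4557 -0.4081  0.115 ]
  yel scene [348 181   6  17  78] [349.8846 189.7692] [0.4986 0.0328 0.115 ]
  yel scene [216 188  14  30 219] [222.5662 203.5023] [ 0.6552 -0.2589  0.115 ]
  yel scene [196 196   8  14  42] [199.4286 202.5476] [ 0.6684 -0.3163  0.115 ]
  yel side [229   0   5   9  35] [231.1143   3.4   ] [0.353  0.9859 0.115 ]
  yel side [272   0   9   8  36] [276.6667   3.3611] [0.5258 0.952  0.115 ]
  yel side [  446     0   194   302 2
[... 253 characters left out ...]
86.6452] [ 0.5357 -0.3106  0.115 ]
  yel side [278 302  24  21  76] [286.0132 310.1184] [ 0.3988 -0.3427  0.115 ]
  yel side [285 317  18  14 128] [291.8281 323.125 ] [ 0.4069 -0.3741  0.115 ]
wrist [580.5  12.6] [ 81.9 105.1] [0.7791 0.136  0.135 ]
wrist [297.6 130.1] [238.8 416.2] [0.5854 0.0571 0.135 ]
  yel wrist [181 141  28  29 362] [196.837  152.2624] [0.5001 0.0368 0.115 ]
  yel wrist [169 155  16  20 196] [175.5204 165.9337] [0.4809 0.0252 0.115 ]
  yel wrist [120 322  12  46 163] [123.5031 345.8221] [ 0.4036 -0.1611  0.115 ]
  yel wrist [306 385  16  11 121] [313.9421 389.7521] [ 0.5971 -0.2187  0.115 ]
  yel wrist [265 396  16   4  42] [272.5    398.0238] [ 0.5523 -0.2304  0.115 ]
```

apply_moves(
  increments=[
    [0.046, -0.013, 0, 0],
    [0.046, -0.013, 0, 0],
    [0.046, -0.014, 0, 0],
    [0.046, -0.013, 0, 0],
    [0.046, -0.014, 0, 0],
    [0.046, -0.013, 0, 0],
    [0.046, -0.014, 0, 0],
    [0.046, -0.013, 0, 0],
    [0.046, -0.014, 0, 0],
    [0, 0, 0, 0],
  ],
  gripper=1,
)

```text
time: 1.3
tcp_pos: [0.4761, 0.419, 0.2214]
ee_rot: [0.705, 0.709, -0.0, -0.001]
contact_force: [-0.1, -0.7, 0.2]
gripper_width: 0.0877
grip_force: 0.0
```

Run:
```python
from h import *
np.set_printoptions(precision=4,suppress=True)
s=grab('scene','scene1.png');d=grab('side','side1.png');w=grab('wrist','wrist1.png')
st=status.state();print(st['time'],st['tcp_pos'],st['joint_pos'])
f=lambda im,x,y,W,H,k:cv2.resize(im[y:y+H,x:x+W],None,fx=k,fy=k,interpolation=cv2.INTER_CUBIC)
S=s['color'];D=d['color'];W=w['color']
top=np.hstack([cv2.resize(W,(480,300)),f(D,270,100,128,120,2.5)])
bot=np.hstack([f(S,260,140,200,130,2.3)[:299,:460],f(D,260,260,170,150,2)[:299,:340]])
bot=np.vstack([bot,np.zeros((300-bot.shape[0],bot.shape[1],3),np.uint8)])
o=np.zeros((600,800,3),np.uint8);o[:300,:800]=top[:,:800];o[300:600,:bot.shape[1]]=bot[:300]
cv2.imwrite('pics/c2.png',o)
```

```text
1.45 [0.4791 0.4137 0.2224] [ 0.6589  0.1821  1.132  -0.0007  1.8281  0.6583]Traceback (most recent call last):
  File "<stdin>", line 8, in <module>
    return _nx.concatenate(arrs, 1, dtype=dtype, casting=casting)
           ~~~~~~~~~~~~~~~^^^^^^^^^^^^^^^^^^^^^^^^^^^^^^^^^^^^^^^
ValueError: all the input array dimensions except for the concatenation axis must match exactly, but along dimension 0, the array at index 0 has size 299 and the array at index 1 has size 280
```

Run:
```python
from h import *
S,D,W=[cv2.imread(f'pics/{n}1.png') for n in('scene','side','wrist')]
f=lambda im,x,y,w,h,a,b:cv2.resize(im[y:y+h,x:x+w],(a,b),interpolation=cv2.INTER_CUBIC)
top=np.hstack([cv2.resize(W,(480,300)),f(D,270,100,128,120,320,300)])
bot=np.hstack([f(S,260,140,200,130,460,300),f(D,260,260,170,140,340,300)])
cv2.imwrite('pics/c2.png',np.vstack([top,bot]))
```

```text
(no output)
```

View pics/c2.png

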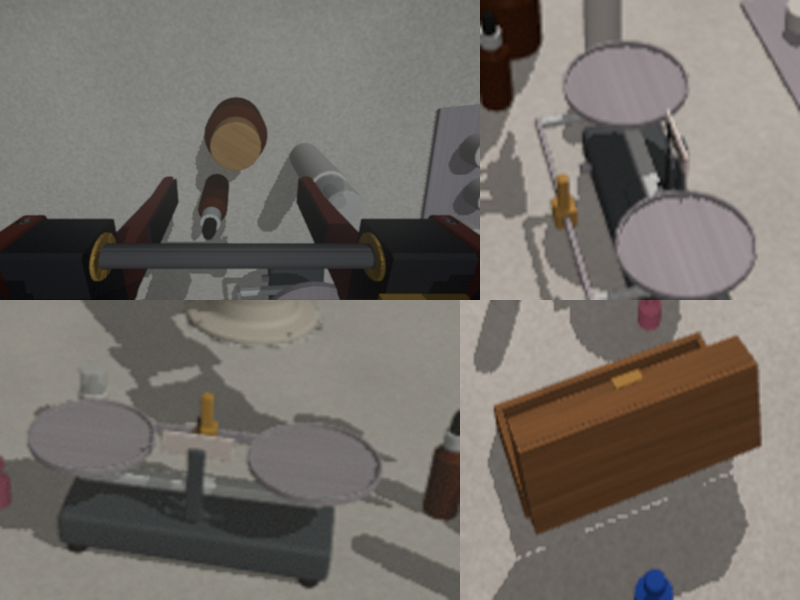

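Run:
```python
from h import *
np.set_printoptions(precision=4,suppress=True)
s=grab('scene');d=grab('side');w=grab('wrist')
print('lid w',onz(w,313,193,.134),w['world_to_cam'][2])
print('L',onz(s,396.7,210.2,.137),onz(d,328.2,133.6,.137),tri(s,(396.7,210.2),d,(328.2,133.6)))
print('R',onz(s,299.6,200,.137),onz(d,352,198.4,.137),tri(s,(299.6,200),d,(352,198.4)))
print('tab',onz(s,350.4,181.2,.139),onz(d,303.2,170.8,.139),tri(s,(350.4,181.2),d,(303.2,170.8)))
print('hood edges',onz(d,278.5,309,.150),onz(d,380,277.3,.150))
print('small',onz(s,260+93/2.3,140+.433*97,0))
# lid by mask, wrist
m=cv2.inRange(cv2.cvtColor(w['color'],cv2.COLOR_BGR2HSV),(10,90,90),(25,255,255));k,_,t,c=cv2.connectedComponentsWithStats(m)
for i in range(1,k):
    if t[i,4]>500: print(t[i],c[i],onz(w,*c[i],.13))
```

```text
lid w [0.4768 0.4197 0.134 ] [ 0.0005 -0.3059 -0.9521  0.5193]
L [0.5876 0.1661 0.137 ] [0.5811 0.1582 0.137 ] (array([0.5818, 0.165 , 0.132 ]), np.float64(0.002080389872391331))
R [ 0.6144 -0.0686  0.137 ] [ 0.5956 -0.0846  0.137 ] (array([ 0.5981, -0.0744,  0.1251]), np.float64(0.000570396594727533))
tab [0.4944 0.032  0.139 ] [0.4917 0.0278 0.139 ] (array([0.4916, 0.0309, 0.1367]), np.float64(0.0013959409864261556))
hood edges [ 0.3841 -0.3562  0.15  ] [ 0.6042 -0.3209  0.15  ]
small [ 0.3236 -0.1647  0.    ]
[ 279  155   67   69 3540] [312.3686 190.1223] [0.4762 0.421  0.13  ]
```

apply_moves(
  increments=[
    [0.006, -0.002, 0.02, 0],
    [0, 0, 0.04, 0],
    [0, 0, 0.04, 0],
    [0, 0, 0.018, 0],
    [0, 0, 0, 0],
    [0, 0, 0, 0],
  ],
)

```text
time: 2.2
tcp_pos: [0.4777, 0.4192, 0.1056]
ee_rot: [0.708, 0.707, 0.0, 0.0]
contact_force: [0.0, -0.2, 1.6]
gripper_width: 0.0879
grip_force: 0.0
```

apply_moves(
  increments=[
    [0, 0, 0, 0],
    [0, 0, 0, 0],
    [0, 0, 0, 0],
    [0, 0, 0, 0],
    [0, 0, 0, 0],
    [0, 0, 0, 0],
  ],
  gripper=-1,
)

```text
time: 2.8
tcp_pos: [0.4768, 0.4202, 0.1052]
ee_rot: [0.707, 0.707, 0.0, -0.0]
contact_force: [-2.7, -1.0, 3.9]
gripper_width: 0.0556
grip_force: 30.0
```

apply_moves(
  increments=[
    [0, 0, -0.02, 0],
    [0, 0, -0.04, 0],
    [0, 0, -0.05, 0],
    [0, 0, -0.05, 0],
    [0, 0, -0.03, 0],
    [-0.03, 0.012, 0, 0],
    [-0.045, 0.018, 0, 0],
    [-0.045, 0.019, 0, 0],
    [-0.045, 0.019, 0, 0],
    [-0.045, 0.019, 0, 0],
    [-0.03, 0.012, 0, 0],
    [-0.017, 0.007, 0, 0],
  ],
)

```text
time: 4.0
tcp_pos: [0.5837, 0.1596, 0.2917]
ee_rot: [0.708, 0.706, -0.002, -0.001]
contact_force: [-0.4, 0.8, -6.9]
gripper_width: 0.0552
grip_force: 30.0
```

apply_moves(
  increments=[
    [0, 0, 0.02, 0],
    [0, 0, 0.02, 0],
    [0, 0, 0.01, 0],
    [0, 0, 0, 0],
    [0, 0, 0, 0],
  ],
)

```text
time: 4.5
tcp_pos: [0.5829, 0.1632, 0.2443]
ee_rot: [0.707, 0.707, -0.0, -0.0]
contact_force: [0.0, 0.6, -6.7]
gripper_width: 0.0561
grip_force: 30.0
```

apply_moves(
  increments=[
    [0, 0, 0.004, 0],
    [0, 0, 0.004, 0],
    [0, 0, 0.004, 0],
    [0, 0, 0.004, 0],
    [0, 0, 0.003, 0],
    [0, 0, 0, 0],
    [0, 0, 0, 0],
  ],
)

```text
time: 5.2
tcp_pos: [0.5828, 0.163, 0.2255]
ee_rot: [0.707, 0.707, -0.0, -0.0]
contact_force: [-0.5, 0.8, -6.5]
gripper_width: 0.0552
grip_force: 30.0
```

apply_moves(
  increments=[
    [0, 0, 0.001, 0],
    [0, 0, 0.001, 0],
    [0, 0, 0.001, 0],
    [0, 0, 0, 0],
    [0, 0, 0, 0],
  ],
)

```text
time: 5.7
tcp_pos: [0.583, 0.1631, 0.2235]
ee_rot: [0.707, 0.707, 0.0, 0.0]
contact_force: [-1.8, 0.8, -1.7]
gripper_width: 0.0555
grip_force: 30.0
```

apply_moves(
  increments=[
    [0, 0, 0, 0],
    [0, 0, 0, 0],
    [0, 0, 0, 0],
    [0, 0, -0.03, 0],
    [0, 0, -0.05, 0],
    [0, 0, 0, 0],
  ],
  gripper=1,
)

```text
time: 6.3
tcp_pos: [0.5843, 0.1632, 0.3114]
ee_rot: [0.707, 0.707, 0.005, 0.004]
contact_force: [0.5, -0.3, 0.6]
gripper_width: 0.0879
grip_force: 0.0
```

apply_moves(
  increments=[
    [-0.045, -0.006, 0, 0],
    [-0.045, -0.007, 0, 0],
    [-0.045, -0.007, 0, 0],
    [-0.046, -0.007, 0, 0],
    [-0.045, -0.007, 0, 0],
    [-0.046, -0.007, 0, 0],
    [-0.045, -0.007, 0, 0],
    [-0.046, -0.007, 0, 0],
    [-0.045, -0.007, 0, 0],
    [-0.045, -0.006, 0, 0],
    [0, 0, 0, 0],
    [0, 0, 0, 0],
  ],
  gripper=-0.2,
)

```text
time: 7.5
tcp_pos: [0.5148, -0.2909, 0.3023]
ee_rot: [0.708, 0.706, 0.0, -0.0]
contact_force: [0.6, 0.3, 0.6]
gripper_width: 0.0354
grip_force: 0.0
```

Run:
```python
from h import *
s=grab('scene','scene2.png');w=grab('wrist','wrist2.png')
f=lambda im,x,y,w,h,a,b:cv2.resize(im[y:y+h,x:x+w],(a,b),interpolation=cv2.INTER_CUBIC)
cv2.imwrite('pics/c3.png',np.vstack([f(w['color'],100,60,480,300,640,400),np.hstack([f(s['color'],165,130,160,100,320,200),f(s['color'],360,130,160,100,320,200)])]))
np.save('w2.npy',np.array(w['world_to_cam']));print(status.state()['tcp_pos'],w['cx'],w['cy'])
```

```text
[ 0.51530306 -0.28922249  0.30294029] 316.2162929380596 197.52278906894279
```

View pics/c3.png

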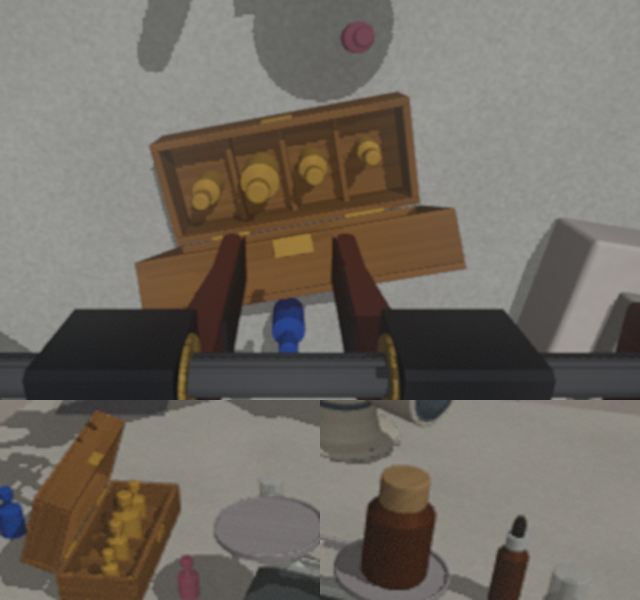

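Run:
```python
from h import *
np.set_printoptions(precision=4,suppress=True)
w=grab('wrist')
c=lambda x,y:(100+x*.75,60+y*.75)
for n,x,y,z in [('w200',201,202,.072),('w500',257,190,.086),('w200',312,177,.072),('w100',373,158,.062),('fl',152,146,.048),('fr',407,94,.048),('bl',180,247,.048),('br',419,203,.048),('pink',364,37,.06),('hoodedge fl',136,262,.15),('fr',455,209,.15),('bk',466,267,.167)]:
    print(n,onz(w,*c(x,y),z))
```

```text
w200 [ 0.4313 -0.3506  0.072 ]
w500 [ 0.4864 -0.3336  0.086 ]
w200 [ 0.5376 -0.3253  0.072 ]
w100 [ 0.5962 -0.3093  0.062 ]
fl [ 0.3817 -0.301   0.048 ]
fr [ 0.6274 -0.2505  0.048 ]
bl [ 0.401  -0.4101  0.048 ]
br [ 0.6489 -0.3603  0.048 ]
pink [ 0.582  -0.1997  0.06  ]
hoodedge fl [ 0.3922 -0.3735  0.15  ]
fr [ 0.6446 -0.3274  0.15  ]
bk [ 0.6517 -0.3685  0.167 ]
```

The wrist view shows the row from left to right: w200 (201,202), w500 (257,190), w200 (312,177) and w100 (373,158). The hood edge is below them in the picture. Pink (364,37) and blue (288,325) stand outside the box. The scene crop shows the jar upright on the left pan. The tool can't tilt, so I'll push the hood to its stop first to make room.

apply_moves(
  increments=[
    [0, 0, 0.03, -1],
    [0, 0, 0.05, -1],
    [0, 0, 0.05, 0],
    [0, 0, 0.043, 0],
    [-0.025, 0, 0, 0],
    [-0.02, 0, 0, 0],
    [-0.005, 0, 0, 0],
    [-0.004, 0, 0, 0],
    [-0.003, 0, 0, 0],
    [0, 0, 0, 0],
  ],
  gripper=-0.2,
)

```text
time: 8.65
tcp_pos: [0.5259, -0.3429, 0.1299]
ee_rot: [0.632, 0.775, 0.001, -0.002]
contact_force: [-5.3, 9.4, 0.8]
gripper_width: 0.0351
grip_force: 5.1
```

apply_moves(
  increments=[
    [-0.002, 0, 0, 0],
    [-0.002, 0, 0, 0],
    [0, 0, 0, 0],
  ],
)

```text
time: 8.95
tcp_pos: [0.5259, -0.3431, 0.1299]
ee_rot: [0.632, 0.775, 0.003, -0.006]
contact_force: [-11.2, 21.7, 5.4]
gripper_width: 0.0353
grip_force: 11.1
```

apply_moves(
  increments=[
    [0.015, -0.018, 0, 0],
    [0.015, -0.019, 0, 0],
    [0, 0, 0, 0],
    [0, 0, 0, 0],
  ],
  gripper=-0.1,
)

```text
time: 9.35
tcp_pos: [0.4858, -0.3276, 0.1311]
ee_rot: [0.633, 0.774, 0.0, 0.002]
contact_force: [-0.5, -1.1, -0.3]
gripper_width: 0.0393
grip_force: 0.0
```

```bash
cat >> h.py <<'E'
C=np.array([.5148,-.3305]);XB=np.array([.2,-.98]);YB=np.array([.98,.2])
def loc(p): q=np.array(p)[:2]-C;return np.round([q@XB,q@YB],4)
E
python3 - <<'E'
from h import *
w=grab('wrist','wrist3.png');s=grab('side','side3.png');p=status.state()['tcp_pos'];print(p,loc(p))
for q,z in [((.4864,-.3336),.086),((.5376,-.3253),.072)]: print(proj(w,[*q,z]))
f=lambda im,x,y,w,h,a,b:cv2.resize(im[y:y+h,x:x+w],(a,b),interpolation=cv2.INTER_CUBIC)
cv2.imwrite('pics/c4.png',np.hstack([cv2.resize(w['color'],(480,300)),f(s['color'],240,230,160,150,320,300)]))
E
```

```text
[ 0.48588186 -0.3278993   0.13047912] [-0.0083 -0.0278]
[315.90232408 229.51136405]
[386.47440495 224.41694633]
```

View pics/c4.png

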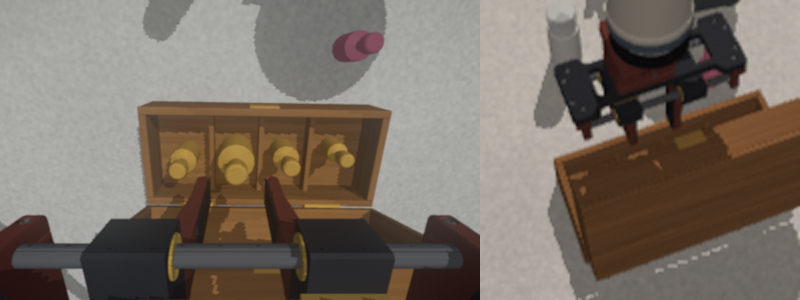

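The wrist view shows the w500 knob at (316,229), exactly where I predicted it, centred between the fingers. I'll descend and grip.

apply_moves(
  increments=[
    [0, 0, 0.02, 0],
    [0, 0, 0.02, 0],
    [0, 0, 0.013, 0],
    [0, 0, 0, 0],
    [0, 0, 0, 0],
  ],
)

```text
time: 9.95
tcp_pos: [0.4852, -0.3279, 0.0768]
ee_rot: [0.633, 0.774, 0.0, -0.0]
contact_force: [0.9, -0.7, 0.0]
gripper_width: 0.0398
grip_force: 0.0
```

apply_moves(
  increments=[
    [0, 0, 0, 0],
    [0, 0, 0, 0],
    [0, 0, 0, 0],
    [0, 0, 0, 0],
  ],
  gripper=-1,
)

```text
time: 10.35
tcp_pos: [0.4851, -0.3281, 0.0777]
ee_rot: [0.633, 0.774, -0.0, 0.001]
contact_force: [-1.0, -1.1, 3.1]
gripper_width: 0.0208
grip_force: 30.0
```

apply_moves(
  increments=[
    [0, 0, -0.02, 0],
    [0, 0, -0.05, 0],
    [0, 0, -0.05, 0],
    [0, 0, -0.05, 0],
    [0.031, 0.02, 0, 0],
    [0.031, 0.02, 0, 0],
    [0.032, 0.02, 0, 0],
    [0.032, 0.021, 0, 0],
    [0.032, 0.02, 0, 0],
    [0.032, 0.02, 0, 0],
    [0.031, 0.02, 0, 0],
    [0.031, 0.02, 0, 0],
  ],
)

```text
time: 11.55
tcp_pos: [0.5926, -0.0471, 0.2451]
ee_rot: [0.633, 0.774, -0.001, -0.001]
contact_force: [0.5, -1.2, -4.7]
gripper_width: 0.0207
grip_force: 30.0
```

apply_moves(
  increments=[
    [0, 0, 0.01, 0],
    [0, 0, 0.01, 0],
    [0, 0, 0.006, 0],
    [0, 0, 0.002, 0],
    [0, 0, 0, 0],
    [0, 0, 0, 0],
  ],
)

```text
time: 12.15
tcp_pos: [0.5926, -0.0496, 0.2191]
ee_rot: [0.633, 0.774, 0.0, 0.0]
contact_force: [0.1, -0.6, -4.4]
gripper_width: 0.0206
grip_force: 30.0
```

Run:
```python
from h import *
s=grab('scene');d=grab('side');print(status.state()['tcp_pos'],status.state()['contact_force'])
f=lambda im,x,y,w,h,a,b:cv2.resize(im[y:y+h,x:x+w],(a,b),interpolation=cv2.INTER_CUBIC)
cv2.imwrite('pics/c5.png',np.hstack([f(s['color'],250,120,180,130,415,300),f(d['color'],280,90,130,130,300,300)]))
```

```text
[ 0.59273433 -0.04927074  0.21930298] [-0.33700284 -0.71986863 -4.31205751]
```

View pics/c5.png

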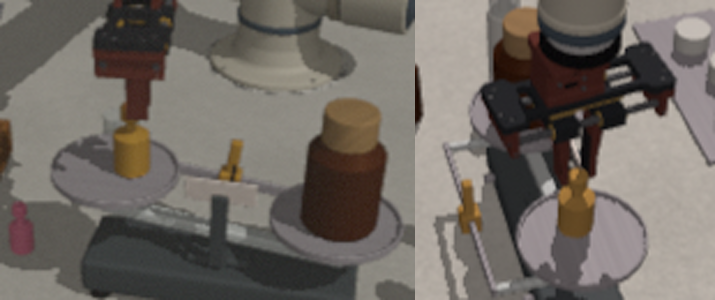

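The weight hangs just above the right pan, towards its inner half, and the jar is well centred on the left pan. I'll lower it gently.

apply_moves(
  increments=[
    [0, 0, 0.001, 0],
    [0, 0, 0.001, 0],
    [0, 0, 0.001, 0],
    [0, 0, 0.001, 0],
    [0, 0, 0, 0],
    [0, 0, 0, 0],
  ],
)

```text
time: 12.85
tcp_pos: [0.5928, -0.0486, 0.2155]
ee_rot: [0.633, 0.774, 0.0, 0.001]
contact_force: [-0.7, 1.0, 2.3]
gripper_width: 0.0208
grip_force: 30.0
```

apply_moves(
  increments=[
    [0, 0, 0, 0],
    [0, 0, 0, 0],
    [0, 0, -0.02, 0],
    [0, 0, -0.04, 0],
    [-0.041, -0.018, 0, 0],
    [-0.041, -0.018, 0, 0],
    [-0.042, -0.019, 0, 0],
    [-0.041, -0.018, 0, 0],
    [-0.042, -0.018, 0, 0],
    [-0.042, -0.018, 0, 0],
    [0, 0, 0.02, 0],
    [0, 0, 0, 0],
  ],
  gripper=-0.1,
)

```text
time: 14.05
tcp_pos: [0.5341, -0.3157, 0.2511]
ee_rot: [0.634, 0.773, -0.0, -0.003]
contact_force: [0.2, 0.6, -0.6]
gripper_width: 0.0395
grip_force: 0.0
```

apply_moves(
  increments=[
    [0, 0, 0.04, 0],
    [0, 0, 0.04, 0],
    [0, 0, 0.04, 0],
    [0, 0, 0.02, 0],
    [0, 0, 0, 0],
    [0, 0, 0, 0],
  ],
)

```text
time: 14.65
tcp_pos: [0.5358, -0.3139, 0.1158]
ee_rot: [0.633, 0.775, 0.0, 0.0]
contact_force: [-0.2, 0.9, 0.6]
gripper_width: 0.0391
grip_force: 0.0
```

Run:
```python
from h import *
w=grab('wrist');p=status.state()['tcp_pos'];print(p,loc(p),status.state()['contact_force'])
m=cv2.inRange(cv2.cvtColor(w['color'],cv2.COLOR_BGR2HSV),(20,150,120),(32,255,255))
k,_,t,c=cv2.connectedComponentsWithStats(m)
for i in range(1,k):
    if t[i,4]>60: print(t[i],c[i])
u=proj(w,[.5376,-.3253,.072]);print(u)
x,y=u.astype(int);cv2.imwrite('pics/c6.png',cv2.resize(w['color'][max(0,y-100):y+100,x-140:x+140],None,fx=2,fy=2))
```

```text
[ 0.5362879  -0.31442243  0.11702248] [-0.0115  0.0243] [-0.6279368  -0.06814498  0.19856142]
[378 199  31  37 552] [395.17391304 217.11594203]
[301 201  36  47 981] [319.10397554 224.37614679]
[157 207  36  34 651] [177.05837174 221.62211982]
[146 228  24  24 394] [157.88324873 240.23857868]
[173 284  46   5 189] [195.44444444 285.84656085]
[316.06933617 237.69130959]
```

View pics/c6.png

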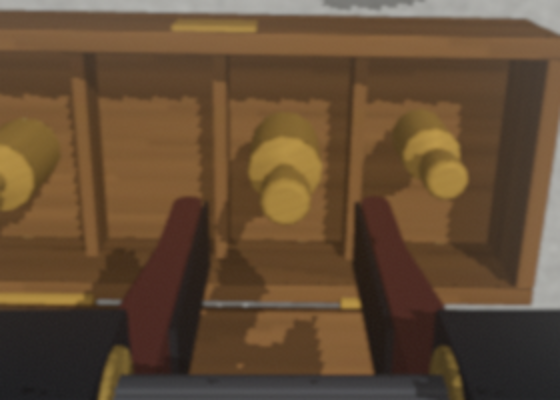

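The crop shows the w200 knob at crop (286,197), i.e. image (319,235.5), centred between the fingers. I'll descend with the tool held toward the front.

apply_moves(
  increments=[
    [0.001, 0.001, 0.02, 0],
    [0, 0, 0.02, 0],
    [0, 0, 0.012, 0],
    [0, 0, 0, 0],
    [0, 0, 0, 0],
  ],
)

```text
time: 15.2
tcp_pos: [0.5366, -0.3136, 0.0641]
ee_rot: [0.633, 0.774, 0.0, 0.001]
contact_force: [-0.6, 0.3, 0.5]
gripper_width: 0.0396
grip_force: 0.0
```

apply_moves(
  increments=[
    [0, 0, 0, 0],
    [0, 0, 0, 0],
    [0, 0, 0, 0],
    [0, 0, 0, 0],
  ],
  gripper=-1,
)

```text
time: 15.6
tcp_pos: [0.5365, -0.3134, 0.0634]
ee_rot: [0.633, 0.774, 0.0, 0.001]
contact_force: [0.4, 0.7, 2.4]
gripper_width: 0.0148
grip_force: 28.9
```

apply_moves(
  increments=[
    [0, 0, 0, 0],
    [0, 0, 0, 0],
    [-0.002, 0, 0, 0],
    [-0.002, 0, 0, 0],
    [-0.002, 0, 0, 0],
    [0, 0, 0, 0],
    [0, 0, 0, 0],
  ],
  gripper=-0.1,
)

```text
time: 16.3
tcp_pos: [0.537, -0.3177, 0.0624]
ee_rot: [0.633, 0.774, 0.001, -0.001]
contact_force: [-2.4, 7.8, 1.4]
gripper_width: 0.0394
grip_force: 2.6
```

Run:
```python
from h import *
p=status.state()['tcp_pos'];print(p,loc(p),status.state()['contact_force'])
w=grab('wrist')
u=proj(w,[.5376,-.3253,.072]);print(u)
x,y=u.astype(int);cv2.imwrite('pics/c7.png',cv2.resize(w['color'][y-100:y+100,x-140:x+140],None,fx=2,fy=2))
m=cv2.inRange(cv2.cvtColor(w['color'],cv2.COLOR_BGR2HSV),(20,150,120),(32,255,255))
k,_,t,c=cv2.connectedComponentsWithStats(m)
for i in range(1,k):
    if t[i,4]>60: print(t[i],c[i])
```

```text
[ 0.53698628 -0.31766649  0.06243919] [-0.0081  0.0243] [-2.43149753  7.78104992  1.36051906]
[315.45585208 273.28712174]
[ 393  210   42   59 1012] [415.8715415 242.3715415]
[ 296  212   44   75 1742] [318.33008037 250.98851894]
[  94  215   84   77 2444] [132.95662848 254.09860884]
```

View pics/c7.png

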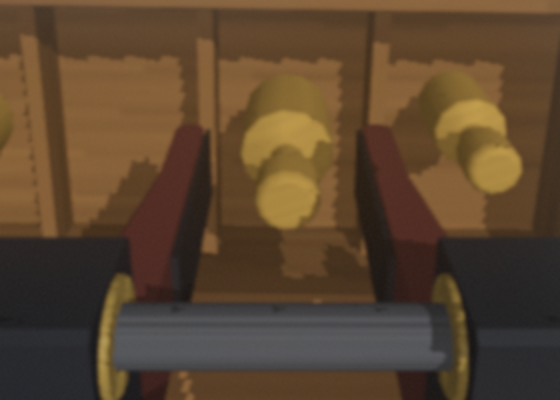

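The knob is upright at crop (287,198) and barely moved. The hood is at its stop and the gripper body presses it with 8 N. The pads now reach past the knob's middle, so I'll grip.

apply_moves(
  increments=[
    [0, 0, 0, 0],
    [0, 0, 0, 0],
    [0, 0, 0, 0],
    [0, 0, 0, 0],
  ],
  gripper=-1,
)

```text
time: 16.75
tcp_pos: [0.5365, -0.3179, 0.062]
ee_rot: [0.633, 0.774, 0.0, -0.002]
contact_force: [-3.6, 5.8, 0.9]
gripper_width: 0.0173
grip_force: 30.2
```

apply_moves(
  increments=[
    [0.004, 0, 0, 0],
    [0.006, 0, 0, 0],
    [0.007, 0, 0, 0],
    [0.007, 0, 0, 0],
    [0, 0, 0, 0],
  ],
)

```text
time: 17.25
tcp_pos: [0.5324, -0.2946, 0.0626]
ee_rot: [0.633, 0.774, 0.0, -0.0]
contact_force: [-0.5, 0.1, -1.4]
gripper_width: 0.0168
grip_force: 30.0
```

apply_moves(
  increments=[
    [0, 0, 0, 0],
    [0, 0, 0, 0],
    [-0.004, 0, 0.003, 0],
    [-0.004, 0, 0.003, 0],
    [0, 0, 0, 0],
    [0, 0, 0, 0],
  ],
  gripper=-0.1,
)

```text
time: 17.85
tcp_pos: [0.5339, -0.3037, 0.0563]
ee_rot: [0.633, 0.774, -0.0, -0.0]
contact_force: [0.1, -0.4, 0.9]
gripper_width: 0.0393
grip_force: 0.0
```

apply_moves(
  increments=[
    [0, 0, 0, 0],
    [0, 0, 0, 0],
    [0, 0, 0, 0],
    [0, 0, 0, 0],
  ],
  gripper=-1,
)

```text
time: 18.25
tcp_pos: [0.5342, -0.3034, 0.0567]
ee_rot: [0.633, 0.774, 0.0, 0.0]
contact_force: [1.2, 0.1, 1.0]
gripper_width: 0.0171
grip_force: 30.0
```

apply_moves(
  increments=[
    [0, 0, -0.02, 0],
    [0, 0, -0.05, 0],
    [0, 0, -0.05, 0],
    [0, 0, -0.045, 0],
    [0, 0, 0, 0],
    [0.036, 0.021, 0, 0],
    [0.037, 0.022, 0, 0],
    [0.037, 0.022, 0, 0],
    [0.037, 0.022, 0, 0],
    [0.037, 0.022, 0, 0],
    [0, 0, 0, 0],
    [0, 0, 0.01, 0],
  ],
)

```text
time: 19.45
tcp_pos: [0.6047, -0.1007, 0.2114]
ee_rot: [0.632, 0.775, -0.0, 0.0]
contact_force: [0.1, 0.4, -1.7]
gripper_width: 0.0174
grip_force: 30.0
```

Run:
```python
from h import *
s=grab('scene');d=grab('side');w=grab('wrist');print(status.state()['tcp_pos'],status.state()['contact_force'])
f=lambda im,x,y,w,h,a,b:cv2.resize(im[y:y+h,x:x+w],(a,b),interpolation=cv2.INTER_CUBIC)
cv2.imwrite('pics/c8.png',np.hstack([f(s['color'],250,120,180,130,415,300),f(d['color'],280,90,130,130,300,300)]))
```

```text
[ 0.60336149 -0.10260195  0.20936596] [ 0.41091209  1.1433631  -0.32758471]
```

View pics/c8.png

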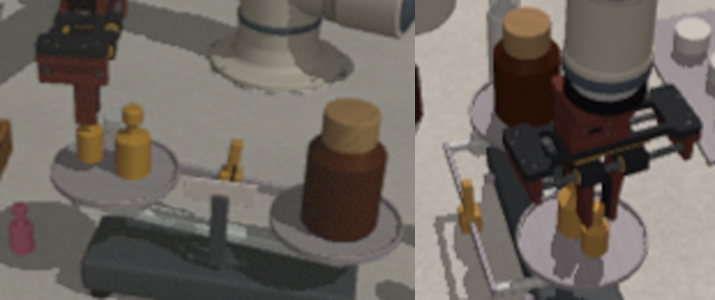

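Both weights fit on the right pan with a gap between them, and the jar is unchanged. That was my last picture, so from here I'll use numbers only.

apply_moves(
  increments=[
    [0, 0, 0.006, 0],
    [0, 0, 0.004, 0],
    [0, 0, 0.002, 0],
    [0, 0, 0.001, 0],
    [0, 0, 0.001, 0],
    [0, 0, 0.001, 0],
    [0, 0, 0, 0],
    [0, 0, 0, 0],
  ],
)

```text
time: 20.4
tcp_pos: [0.6044, -0.1014, 0.1967]
ee_rot: [0.633, 0.774, 0.0, 0.0]
contact_force: [-0.4, -0.7, -2.3]
gripper_width: 0.0171
grip_force: 30.0
```

apply_moves(
  increments=[
    [0, 0, 0.001, 0],
    [0, 0, 0.001, 0],
    [0, 0, 0.001, 0],
    [0, 0, 0, 0],
    [0, 0, 0, 0],
  ],
)

```text
time: 20.9
tcp_pos: [0.6045, -0.1015, 0.1939]
ee_rot: [0.633, 0.774, 0.0, 0.0]
contact_force: [0.1, 0.0, 0.4]
gripper_width: 0.0172
grip_force: 30.0
```

apply_moves(
  increments=[
    [0, 0, 0, 0],
    [0, 0, 0, 0],
    [0, 0, -0.02, 0],
    [0, 0, -0.04, 0],
    [0, 0, -0.03, 0],
    [0, 0, 0, 0],
    [0.038, -0.021, 0, 0],
    [0.038, -0.021, 0, 0],
    [0.038, -0.021, 0, 0],
    [0.038, -0.021, 0, 0],
    [0, 0, 0, 0],
  ],
  gripper=-0.1,
)

```text
time: 22.0
tcp_pos: [0.4894, 0.0338, 0.2841]
ee_rot: [0.631, 0.775, 0.001, -0.0]
contact_force: [0.1, 0.1, 0.9]
gripper_width: 0.0389
grip_force: 0.0
```

apply_moves(
  increments=[
    [0, 0, 0, -1],
    [0, 0, 0, -1],
    [0, 0, 0, -1],
    [0, 0, 0, -1],
    [0, 0, 0, -1],
    [0, 0, 0, -1],
    [0, 0, 0, -1],
    [0, 0, 0, -1],
    [0, 0, 0, -1],
    [0, 0, 0, -1],
    [0, 0, 0, -1],
    [0, 0, 0, -1],
  ],
)

```text
time: 23.2
tcp_pos: [0.4921, 0.0302, 0.2826]
ee_rot: [0.083, 0.997, -0.0, -0.001]
contact_force: [0.1, 0.4, -0.3]
gripper_width: 0.0394
grip_force: 0.0
```

apply_moves(
  increments=[
    [0, 0, 0, -1],
    [0, 0, 0, -1],
    [0, 0, 0, -0.4],
    [0, 0, 0, 0],
    [0, 0, 0, 0],
  ],
  gripper=-0.3,
)

```text
time: 23.7
tcp_pos: [0.492, 0.0304, 0.283]
ee_rot: [-0.034, 0.999, -0.0, -0.0]
contact_force: [-0.6, 0.5, -0.7]
gripper_width: 0.0311
grip_force: 0.0
```

```bash
cat >> h.py <<'E'
def yel(n,box,lo=(12,130,90),f=None):
    d=grab(n,f);x0,y0,x1,y1=box
    m=cv2.inRange(cv2.cvtColor(d['color'],cv2.COLOR_BGR2HSV),lo,(32,255,255));q=np.zeros_like(m);q[y0:y1,x0:x1]=m[y0:y1,x0:x1]
    k,_,t,c=cv2.connectedComponentsWithStats(q)
    return d,[(t[i],np.round(c[i],1)) for i in range(1,k) if t[i,4]>20]
E
python3 - <<'E'
from h import *
np.set_printoptions(precision=4,suppress=True)
st=status.state();print(st['tcp_pos'],R.from_quat(st['ee_rot']).as_matrix(),st['joint_pos'],st['gripper_width'])
for n,b in (('scene',(290,140,420,260)),('side',(280,120,400,240)),('wrist',(0,0,640,400))):
    d,l=yel(n,b,f=n+'8.png');print(n);[print(' ',*x) for x in l]
    for p in ([.492,.031,.139],[.594,-.055,.2],[.604,-.101,.19]): print('   pred',proj(d,p))
E
```

```text
[0.492  0.0304 0.283 ] [[-0.9977 -0.0675 -0.0008]
 [-0.0675  0.9977 -0.0001]
 [ 0.0008 -0.0001 -1.    ]] [-0.0071 -0.1737  1.3808 -0.0001  1.9354 -1.6455] 0.031100555875663516
scene
  [300 166  15  32 330] [307.6 184. ]
  [290 180   5  17  62] [291.5 188.1]
  [345 181  10  17  83] [350.2 190.2]
   pred [350.2359 180.6811]
   pred [307.2352 174.7126]
   pred [287.9208 177.4087]
side
  [342 164  22  41 498] [352.4 184.3]
  [299 169   9  22 108] [302.9 180.1]
   pred [303.1375 169.9125]
   pred [349.6695 172.0912]
   pred [357.8164 188.4348]
wrist
  [   0   63  100  195 8142] [ 40.7 160.6]
  [306 162  22  26 288] [319.2 175.3]
  [  0 223  16  35 238] [  5.  243.1]
  [159 263  85  33 821] [215.3 283.3]
  [244 333   4  40  92] [245.4 352.3]
  [385 333   4  40  88] [386.9 353.6]
  [ 93 398  29   2  36] [104.9 398.8]
   pred [317.0573 184.2532]
   pred [212.5437 306.8531]
   pred [166.0504 306.3746]
```

apply_moves(
  increments=[
    [0, 0, 0.05, 0],
    [0, 0, 0.05, 0],
    [0, 0, 0.04, 0],
    [0, 0, 0.02, 0],
    [0, 0, 0.009, 0],
    [0, 0, 0, 0],
    [0, 0, 0, 0],
  ],
)

```text
time: 24.55
tcp_pos: [0.4926, 0.0308, 0.1163]
ee_rot: [-0.034, 0.999, -0.0, 0.001]
contact_force: [1.0, 0.4, 0.1]
gripper_width: 0.0306
grip_force: 0.0
```

apply_moves(
  increments=[
    [0, -0.006, 0, 0],
    [0, -0.006, 0, 0],
    [0, -0.006, 0, 0],
    [0, -0.006, 0, 0],
    [0, -0.006, 0, 0],
    [0, -0.006, 0, 0],
    [0, -0.006, 0, 0],
    [0, -0.006, 0, 0],
    [0, -0.006, 0, 0],
    [0, 0, 0, 0],
    [0, 0.004, 0, 0],
    [0, 0, 0, 0],
  ],
)

```text
time: 25.75
tcp_pos: [0.4953, -0.0186, 0.1147]
ee_rot: [-0.035, 0.999, 0.0, 0.0]
contact_force: [0.3, -0.4, -0.1]
gripper_width: 0.0308
grip_force: 0.0
```

apply_moves(
  increments=[
    [0, 0, 0, 0],
    [0, 0, 0, 0],
    [0, 0, 0, 0],
    [0, 0, 0, 0],
    [0, 0, 0, 0],
    [0, 0, 0, 0],
    [0, 0, 0, 0],
    [0, 0, 0, 0],
    [0, 0, 0, 0],
    [0, 0, 0, 0],
    [0, 0, 0, 0],
  ],
)

```text
time: 26.85
tcp_pos: [0.4953, -0.0191, 0.1146]
ee_rot: [-0.035, 0.999, -0.0, 0.0]
contact_force: [0.6, -0.1, -0.4]
gripper_width: 0.0306
grip_force: 0.0
```

Run:
```python
from h import *
np.set_printoptions(precision=4,suppress=True)
st=status.state();print(st['time'],st['tcp_pos'],st['contact_force'],st['gripper_width'])
for n,b in (('scene',(270,140,420,260)),('side',(280,120,400,240)),('wrist',(200,0,500,250))):
    d,l=yel(n,b,f=n+'9.png');print(n);[print(' ',*x) for x in l]
# lid
for n,b in (('scene',(360,140,440,260)),('side',(300,60,400,170))):
    d,l=yel(n,b,lo=(8,80,80));print(n);[print(' ',*x) for x in l]
```

```text
26.85 [ 0.4953 -0.0191  0.1146] [ 0.6153 -0.0646 -0.4154] 0.030584523148214804
scene
  [300 170  15  32 330] [307.3 187.6]
  [283 175  11  25 191] [288.3 188.7]
  [328 179   9  22  99] [332.  189.5]
side
  [342 167  22  41 502] [352.2 187.7]
  [303 196   9   8  33] [306.8 199.4]
wrist
  [302 217  42  33 847] [322.3 231.1]
scene
  [392 158  24  24 466] [404.1 169.1]
side
  [322  89  17  22 258] [330.2 100.2]
```

```bash
cat >> h.py <<'E'
def lid(im,n):
    x0,y0,x1,y1={'scene':(360,140,440,260),'side':(300,60,400,170)}[n]
    m=cv2.inRange(cv2.cvtColor(im,cv2.COLOR_BGR2HSV),(8,80,80),(32,255,255))[y0:y1,x0:x1]
    k,_,t,c=cv2.connectedComponentsWithStats(m);i=1+np.argmax(t[1:,4]);return c[i]+[x0,y0],t[i]
E
python3 - <<'E'
from h import *
np.set_printoptions(precision=4,suppress=True)
d=grab('scene');g=proj(d,[.583,.163,.25])-proj(d,[.583,.163,.24]);print('px/cm',g)
for f in('scene2','scene8','scene9'): print(f,*lid(cv2.imread(f'pics/{f}.png'),'scene'))
e=grab('side');print('side px/cm',proj(e,[.583,.163,.25])-proj(e,[.583,.163,.24]))
for f in('side3','side8','side9'): print(f,*lid(cv2.imread(f'pics/{f}.png'),'side'))
print('w500 side px/cm',proj(e,[.594,-.055,.21])-proj(e,[.594,-.055,.20]))
# absolute: lid blob rows vs expected when level
for z in (.252,.266,.280): print(z,proj(d,[.583,.163,z]),proj(e,[.583,.163,z]))
# initial lid blob on counter for bias: centroid vs predicted top centre
im=cv2.imread('pics/scene0.png');m=cv2.inRange(cv2.cvtColor(im,cv2.COLOR_BGR2HSV),(8,80,80),(32,255,255))[190:240,480:530]
k,_,t,c=cv2.connectedComponentsWithStats(m);i=1+np.argmax(t[1:,4]);print(c[i]+[480,190],t[i],proj(d,[.4775,.419,.134]))
E
```

```text
px/cm [ 0.5133 -3.8494]
scene2 [402.9979 174.1974] [ 31  23  24  24 466]
scene8 [403.1376 173.4151] [ 31  22  24  25 465]
scene9 [404.0043 169.1624] [ 32  18  24  24 468]
side px/cm [ 0.0015 -3.0694]
side3 [327.9917 103.4333] [ 18  33  21  22 360]
side8 [328.2889 101.9714] [ 18  33  21  21 315]
side9 [330.2054 100.1977] [ 22  29  17  22 258]
w500 side px/cm [ 0.1391 -2.9101]
0.252 [401.2536 167.056 ] [328.5703  99.0537]
0.266 [401.984  161.5793] [328.5725  94.6842]
0.28 [402.7262 156.0128] [328.5747  90.2406]
[505.6902 209.539 ] [ 14   9  23  23 397] [505.6133 203.835 ]
```

```bash
cat >> h.py <<'E'
def shift(a,b,box,r=9):
    x0,y0,x1,y1=box;a=cv2.cvtColor(a,6).astype(np.float32);b=cv2.cvtColor(b,6).astype(np.float32)
    k=6;T=cv2.resize(a[y0:y1,x0:x1],None,fx=k,fy=k,interpolation=2);S=cv2.resize(b[y0-r:y1+r,x0-2:x1+2],None,fx=k,fy=k,interpolation=2)
    m=cv2.matchTemplate(S,T,5);_,v,_,p=cv2.minMaxLoc(m);return (p[1]/k-r),v
BX={'L':(370,219,425,232),'R':(275,208,325,221)}
E
python3 - <<'E'
from h import *
d=grab('scene');ref=cv2.imread('pics/scene1.png')
for s,p in (('L',[.65,.165,.137]),('R',[.665,-.07,.137])):
    g=(proj(d,p)-proj(d,[p[0],p[1],p[2]+.01]))[1]
    for f in('scene0','scene2','scene8','scene9'):
        sh,v=shift(ref,cv2.imread(f'pics/{f}.png'),BX[s]);print(s,f,round(sh,2),round(v,2),'mm down',round(10*sh/g,2))
E
```

```text
L scene0 0.0 0.95 mm down 0.0
L scene2 5.5 0.86 mm down 15.58
L scene8 4.83 0.87 mm down 13.69
L scene9 1.17 0.93 mm down 3.3
R scene0 0.0 1.0 mm down 0.0
R scene2 -2.67 0.66 mm down -7.7
R scene8 -2.5 0.71 mm down -7.22
R scene9 -0.5 0.94 mm down -1.44
```

apply_moves(
  increments=[
    [0, -0.005, 0, 0],
    [0, -0.004, 0, 0],
    [0, -0.003, 0, 0],
    [0, -0.003, 0, 0],
    [0, 0, 0, 0],
    [0, 0.006, 0, 0],
    [0, 0, 0, 0],
    [0, 0, 0, 0],
    [0, 0, 0, 0],
    [0, 0, 0, 0],
    [0, 0, 0, 0],
    [0, 0, 0, 0],
  ],
)

```text
time: 28.45
tcp_pos: [0.4959, -0.0281, 0.1146]
ee_rot: [-0.035, 0.999, -0.0, 0.0]
contact_force: [-0.4, 0.5, 0.5]
gripper_width: 0.0307
grip_force: 0.0
```

apply_moves(
  increments=[
    [0, 0, 0, 0],
    [0, 0, 0, 0],
    [0, 0, 0, 0],
    [0, 0, 0, 0],
    [0, 0, 0, 0],
    [0, 0, 0, 0],
    [0, 0, 0, 0],
    [0, 0, 0, 0],
    [0, 0, 0, 0],
    [0, 0, 0, 0],
  ],
)

```text
time: 29.45
tcp_pos: [0.4959, -0.0281, 0.1146]
ee_rot: [-0.035, 0.999, -0.0, -0.0]
contact_force: [-0.7, -0.3, 0.2]
gripper_width: 0.031
grip_force: 0.0
```

Run:
```python
from h import *
d=grab('scene','scene10.png');ref=cv2.imread('pics/scene1.png');print(status.state()['tcp_pos'])
for s in 'LR': print(s,shift(ref,d['color'],BX[s]))
print(lid(d['color'],'scene')[0])
n,l=yel('scene',(270,140,420,260));[print(*x) for x in l]
```

```text
[ 0.49591612 -0.02807403  0.11464552]
L (0.3333333333333339, 0.9364238977432251)
R (0.0, 0.9706295132637024)
[404.13675214 168.16025641]
[300 171  15  32 334] [307.2 188.5]
[283 176  11  25 191] [288.4 189.6]
[326 179   8  22  93] [329. 189.]
```

The beam is level within about 0.008 rad. I'll retract and go round behind the hood.

apply_moves(
  increments=[
    [0, 0, -0.03, 0],
    [0, 0, -0.05, 0],
    [0, 0, -0.05, 0],
    [0, 0, -0.04, 0],
    [0, 0, 0, 0],
    [-0.0015, -0.046, 0, 0],
    [-0.0015, -0.046, 0, 0],
    [-0.0015, -0.046, 0, 0],
    [-0.0015, -0.046, 0, 0],
    [-0.0015, -0.046, 0, 0],
    [-0.0015, -0.046, 0, 0],
    [-0.0015, -0.046, 0, 0],
  ],
)

```text
time: 30.75
tcp_pos: [0.5284, -0.3504, 0.2834]
ee_rot: [-0.035, 0.999, 0.0, -0.0]
contact_force: [0.6, 0.0, 1.1]
gripper_width: 0.0306
grip_force: 0.0
```

apply_moves(
  increments=[
    [-0.0015, -0.047, 0, 0],
    [-0.0015, -0.048, 0, 0],
    [0, 0, 0, 0],
    [0, 0, 0.04, 0],
    [0, 0, 0.04, 0],
    [0, 0, 0.04, 0],
    [0, 0, 0.015, 0],
    [0, 0, 0, 0],
  ],
  gripper=-1,
)

```text
time: 31.55
tcp_pos: [0.5372, -0.4416, 0.146]
ee_rot: [-0.035, 0.999, 0.002, -0.002]
contact_force: [0.2, 0.1, -0.6]
gripper_width: 0.0004
grip_force: 0.0
```

Run:
```python
from h import *
st=status.state();p=st['tcp_pos'];print(st['time'],p,loc(p),st['contact_force'],st['joint_pos'])
M=R.from_quat(st['ee_rot']).as_matrix()
prev=np.array([*loc(p),p[2]])
for t in [(.091,0,.147),(.060,0,.150),(.0306,0,.143),(.0043,0,.127),(-.01,0,.113),(-.0215,0,.094)]:
    t=np.array(t);dl=t-prev;dw=np.array([*(dl[0]*XB+dl[1]*YB),dl[2]]);print(np.round(M.T@dw,4));prev=t
d=grab('scene');ref=cv2.imread('pics/scene1.png');print([shift(ref,d['color'],BX[s]) for s in 'LR'],lid(d['color'],'scene')[0])
```

```text
31.55 [ 0.53715121 -0.44156078  0.14602999] [ 0.1133 -0.0003] [ 0.15228544  0.08549343 -0.6098739 ] [-7.36988287e-01  3.56355946e-01  1.06209959e+00  7.04341937e-05
  1.72945853e+00 -2.37740527e+00]
[ 0.0026  0.0222 -0.0009]
[ 0.0041  0.0308 -0.0028]
[0.0038 0.0291 0.0072]
[0.0034 0.026  0.0161]
[0.0018 0.0141 0.0141]
[0.0014 0.0113 0.0191]
[(0.3333333333333339, 0.9351057410240173), (0.0, 0.9709068536758423)] [404.05684211 168.22315789]
```

apply_moves(
  increments=[
    [0.002, 0.012, -0.001, 0],
    [0.001, 0.01, 0, 0],
    [0.002, 0.015, -0.002, 0],
    [0.002, 0.015, -0.001, 0],
    [0.002, 0.015, 0.003, 0],
    [0.002, 0.014, 0.004, 0],
    [0.002, 0.013, 0.008, 0],
    [0.002, 0.013, 0.008, 0],
    [0.002, 0.014, 0.014, 0],
    [0, 0, 0, 0],
  ],
)

```text
time: 32.6
tcp_pos: [0.5137, -0.3221, 0.1189]
ee_rot: [-0.036, 0.999, -0.001, 0.002]
contact_force: [-0.6, -0.5, 0.6]
gripper_width: 0.0009
grip_force: 0.1
```

apply_moves(
  increments=[
    [0.001, 0.006, 0.01, 0],
    [0.001, 0.005, 0.01, 0],
    [0, 0, 0.001, 0],
    [0, 0, 0, 0],
    [0, 0, 0, 0],
  ],
)

```text
time: 33.1
tcp_pos: [0.5106, -0.3133, 0.0969]
ee_rot: [-0.035, 0.999, -0.0, 0.001]
contact_force: [0.0, 3.0, 4.4]
gripper_width: 0.0002
grip_force: 2.2
```

apply_moves(
  increments=[
    [0, 0, 0.002, 0],
    [0, 0, 0.002, 0],
    [0, 0, 0, 0],
    [0, 0, 0, 0],
  ],
)

```text
time: 33.5
tcp_pos: [0.5107, -0.3134, 0.0967]
ee_rot: [-0.034, 0.999, -0.001, 0.002]
contact_force: [-5.5, 6.6, 19.0]
gripper_width: 0.0006
grip_force: 9.7
```

apply_moves(
  increments=[
    [0, 0, -0.02, 0],
    [0, 0, -0.05, 0],
    [0, 0, -0.05, 0],
    [0, 0, -0.05, 0],
    [0, 0, -0.03, 0],
    [0, 0, 0, 0],
    [0, 0, 0, 0],
  ],
)

```text
time: 34.2
tcp_pos: [0.5102, -0.3136, 0.2918]
ee_rot: [-0.034, 0.999, -0.001, 0.0]
contact_force: [0.6, -0.5, -1.4]
gripper_width: 0.0003
grip_force: 0.0
```

Run:
```python
from h import *
st=status.state();print(st['time'],st['tcp_pos'],st['contact_force'])
d,l=yel('scene',(270,140,420,260));[print(*x) for x in l]
ref=cv2.imread('pics/scene1.png');print([shift(ref,d['color'],BX[s]) for s in 'LR'],lid(d['color'],'scene')[0])
# hood: brown mask extent in scene vs shut box corners
m=cv2.inRange(cv2.cvtColor(d['color'],cv2.COLOR_BGR2HSV),(5,90,40),(25,255,255))[130:250,150:275]
m=cv2.morphologyEx(m,cv2.MORPH_OPEN,np.ones((3,3)));k,_,t,c=cv2.connectedComponentsWithStats(m);i=1+np.argmax(t[1:,4]);print('brown',t[i]+[150,130,0,0,0])
for a in(-.055,.055):
    for b in(-.128,.128):
        q=C+a*XB+b*YB;print(proj(d,[*q,.096]),proj(d,[*q,0]))
```

```text
34.2 [ 0.51017671 -0.3136452   0.29176891] [ 0.55960917 -0.51141376 -1.38018783]
[300 171  15  32 329] [307.2 188.6]
[283 176  11  26 188] [288.5 189.8]
[326 179   8  22  92] [329. 189.]
[(0.3333333333333339, 0.935530960559845), (0.0, 0.9705623984336853)] [404.19047619 168.08658009]
brown [ 190  157   65   77 3629]
[251.92593956 157.43760337] [254.22555814 183.92783893]
[230.83548587 204.6125893 ] [234.52565963 233.81773945]
[216.82250667 155.7321591 ] [220.46313442 182.15548269]
[189.13014117 202.28728486] [194.6995008  231.42544908]
```

```bash
python3 -c "
from cell import robot
print(robot.sign_off())"
```

```text
the job is handed in; nothing more can be done
None
```

The job is handed in at about 34 s of the 72 s allowed. By my final measurements, the jar is on the left pan, the 500 g and one 200 g weight are on the right pan, the beam is level to about 0.01 rad and the hood is shut; the hand-in returned no verdict.

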